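# Mount the open hand in the painting stand's push-in coupling

## Robot

A 6-joint arm with a two-finger parallel gripper is mounted at the origin on the work surface. World frame = base frame: x ahead of the robot, y to its left, z up, the work surface at z = 0. Lengths are in m, angles in rad, forces in N, time in s.
With the tool pointing down it reaches from about 0.275 to 0.875 m from the base axis. Payload 12.5 kg.
Tool frame: the origin (TCP) lies on the centre line of the jaws, within the pads' length; the fingertips stand r.finger_overhang ahead of it and the grasp point (between the pads) lies 3 mm ahead of it (r.finger_overhang is the distance from the TCP to the fingertips, in m); z points along the fingers, y is the direction in which the jaws open and shut (so a half turn about z gives the same grasp; the last joint's range is limited). The gripper opens to 85 mm and grips with 20 to 120 N. Pads are 22 mm wide; open, the fingers measure 114 mm over their backs; the gripper's body (76 mm by 85 mm) begins 54 mm behind the grasp point. The pads swing forward as they close: fully open they stand 13 mm farther back than shut.
Start: joints at [-1.367, 0.351, 1.652, -0, 1.139, -0.085], TCP at [0.157, -0.527, 0.253] pointing down, gripper open.
Joint ranges: [-2.75, 2.75], [-0.79, 2.1], [0.01, 2.65], [-1.57, 4.71], [0.07, 3.14], [-2.87, 2.87]. Speed limits (rad/s): [2.22, 2.22, 2.79, 3.14, 3.14, 3.14].

## Interface

Orientations are given as a unit quaternion [x, y, z, w].
In Python, from cell import r, optics gives the robot as it stands. The module is installed in compiled form; this text tells all that it offers. Calls block until the motion is done:
- r.move_to(position, orientation): joint-space move of the TCP to a pose.
- r.move_linear(position, rot=None, vel=0.15): straight line of the TCP; rot=None keeps the orientation; vel is the mean speed in m/s.
- r.set_joints(angles): joint-space move.
- r.set_gripper(opening, squeeze=None): opening from 0.0 (shut) to 1.0 (fully open); squeeze is the grip in N (None keeps the last); returns when the fingers have stopped.
- r.sleep(seconds).
- r.inverse_kinematics(position, orientation): joint angles nearest the present ones, or None.
- optics.get_image(name): name is "scene" or "top"; returns a dict with "pixels" (480x640x3 uint8, red, green, blue), "depth" (480x640 float32, m along the optical axis (not along the pixel's ray), 0 where there is no reading), "fx", "fy", "cx", "cy" (pixels), "D" ([k1, k2, p1, p2, k3] as OpenCV has them; the pictures are not rectified), "camera_from_world" (4x4, takes a point from world to camera coordinates). Camera axes: x right, y down, z forward; pixel columns grow to the right and rows downward; lengths in m; the calibration is good to about 2 mm. A picture is of the moment at which its call begins.
A pose or a line that the arm cannot do raises r.PlanningError and nothing moves.
- r.hand_in(): hands the job in, once; it reports no verdict.
Readings, each from a call of its own:
- r.current_t(): time.
- r.current_q(): joint angles.
- r.current_qvel(): joint speeds.
- r.current_effort(): joint torques, N m.
- r.current_tool_pos(): TCP position.
- r.current_ee_rot(): TCP orientation.
- r.current_contact_force(): force on the tool from outside, world axes, zero at the start.
- r.current_torque(): the same for the moment, N m.
- r.current_opening(): opening from 0.0 (shut) to 1.0 (fully open).
Only numpy, scipy, OpenCV 4.12 (cv2) and the standard library are available. Lean on these libraries where they do the work, as an engineer would, in place of code of your own. Each camera call takes 0.05 s, during which the arm holds its last target. There are 200 camera calls.

## Task

Take the carved open hand (flat, fingers together) from the wooden rack, put its steel stem into the wider of the two push-in couplings on the painting stand, and push it down past the sprung grip until its wrist disc sits flush on the coupling's rim, then let go. Leave the fist and the foot standing in the rack.

Things in the scene. Friction and masses are not known exactly. Their poses are not given: they have to be found in the camera images.
- open_hand: Flat light-wood hand, fingers up, on a steel stem, 0.2 kg. Origin: centre of underside of its wrist disc (52 mm wide, 7 thick), which rests on the rack's top, 50 mm above the bench. z up; x the thin way, through the palm; y to the thumb (to y 53, z 107 mm). Fingers: 16 mm thick, 58 wide, z 86 to 130 mm: grip across x at z 110. Palm 26. Stem 20 mm wide, to z -45, last 14 mm tapered to 12.
- coupling (a point): Centre of the rim (54 mm wide, 70 mm above the bench) of the wider, taller of two fixed upright couplings on a grey plate; z up; the narrow one (rim 30 mm) is 100 mm off along -x. Mouth 41 mm wide, narrowing in 14 mm to a 24 mm bore, 52 mm deep. Sprung balls 20 mm down grip the stem from 18 mm short of flush on: push with 10 to 20 N. Home: wrist disc on the rim, any yaw; the balls then hold it.
- fist: Light-wood fist on the same disc and stem; 66 mm wide, 46 mm thick, top 84 mm above its origin (as the open hand's). The rack: wood, 90 x 290 x 50 mm, three 25 mm holes in a row 100 mm apart, where open hand, fist and foot stand in any order. The fist stays there.
- foot: Light-wood foot on the same disc and stem, in the rack; 90 mm long with its toes to -x, 36 mm wide, ankle top 66 mm above its origin (as the open hand's). It stays there.
Things that resemble listed ones, but are neither listed nor needed, are in the scene too. Leave any blue or purple look-alike of the open_hand alone.

How it is judged:
By the outcome, as a careful person would: the job done as asked, in the order asked, and still so for the second after the job is handed in, with the robot touching nothing.
It also fails if it takes over 38 s, if anything falls off the work surface, if the arm or the gripper's body presses on something with over 40 N, if the wrist force passes 120 N, or if a joint passes its speed limit or range.

## Working session

There is one attempt and no reset: what is moved stays moved. The work goes in short steps, each a Python script; the robot and the scene stay as the last script left them, time stands still between calls to the robot, and variables do not carry over. Pictures are saved under pics/ and viewed, about 8 in all and at most 12, crops included, and the job is handed in when it is done.

```bash
mkdir -p pics
cat > h.py <<'E'
import numpy as np, cv2
from cell import r, optics
def shot(n):
    return optics.get_image(n)
def save(d,name,crop=None,s=1):
    im=d["pixels"][...,::-1]
    if crop: x0,y0,x1,y1=crop; im=im[y0:y1,x0:x1]
    cv2.imwrite("pics/"+name,cv2.resize(im,None,fx=s,fy=s,interpolation=cv2.INTER_CUBIC))
def cloud(d):
    "world xyz per pixel (480,640,3), nan without depth"
    K=np.array([[d["fx"],0,d["cx"]],[0,d["fy"],d["cy"]],[0,0,1.]])
    v,u=np.mgrid[0:480,0:640]
    p=cv2.undistortPoints(np.stack([u,v],-1).reshape(-1,1,2).astype(float),K,np.array(d["D"],float)).reshape(480,640,2)
    z=d["depth"].astype(float).copy(); z[z==0]=np.nan
    c=np.dstack([p*z[...,None],z])
    T=np.linalg.inv(np.array(d["camera_from_world"]))
    return c@T[:3,:3].T+T[:3,3]
E
python3 - <<'E'
from h import *
import pickle
for n in("scene","top"):
    d=shot(n); save(d,n+"0.png"); pickle.dump(d,open(n+"0.pkl","wb"))
    print(n,np.linalg.inv(d["camera_from_world"]).round(3).tolist())
print(r.current_t(),r.finger_overhang,r.current_ee_rot())
E
```

```text
scene [[0.635, 0.58, -0.51, 0.859], [0.773, -0.483, 0.412, -0.253], [-0.008, -0.655, -0.755, 0.727], [0.0, 0.0, 0.0, 1.0]]
top [[0.0, -0.993, 0.121, 0.334], [-1.0, 0.001, 0.01, 0.112], [-0.01, -0.121, -0.993, 0.864], [0.0, 0.0, 0.0, 1.0]]
0.1 0.022 [ 9.89591128e-01  1.43906495e-01 -1.68516940e-05 -5.65189885e-04]
```

View pics/scene0.png

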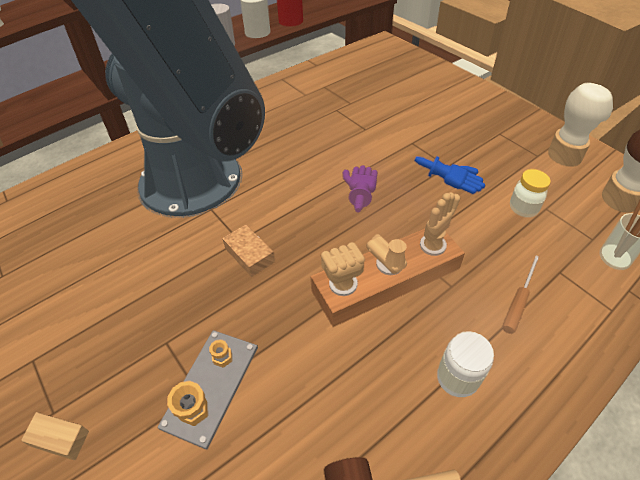

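View pics/top0.png

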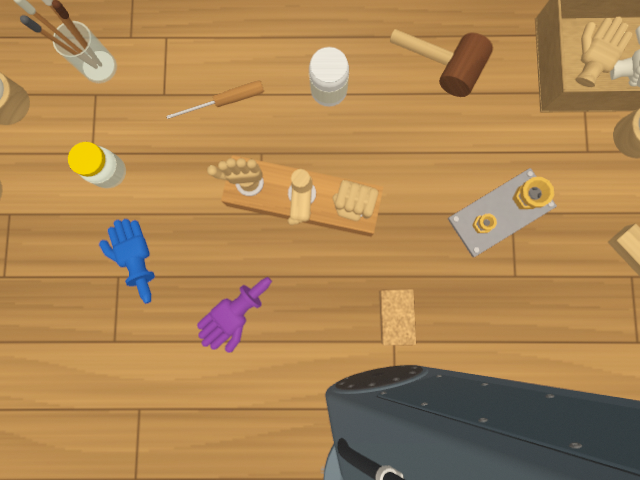

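The rack holds the fist at scene (343,265), the foot at (390,252) and the open hand at (440,222), which is (236,171) in the top view. Other hands are blue at top (128,255), purple (235,315) and a wooden one in the crate (600,50). The one in the rack fits. The wide coupling is at top (535,193), the narrow one at (486,223).

Run:
```python
from h import *
import pickle
S,T=[pickle.load(open(n+"0.pkl","rb")) for n in("scene","top")]
im=np.hstack([cv2.resize(d["pixels"][y:y+100,x:x+130,::-1],(390*1,300),interpolation=cv2.INTER_CUBIC) for d,x,y in((S,370,170),(T,185,130))])
cv2.imwrite("pics/crop1.png",im)
cs,ct=cloud(S),cloud(T)
def sel(c,u0,v0,u1,v1,z0,z1):
    p=c[v0:v1,u0:u1].reshape(-1,3); return p[(p[:,2]>z0)&(p[:,2]<z1)]
def rect(p): return cv2.minAreaRect((p[:,:2]*1000).astype(np.float32))
print("bench z",np.nanmedian(cs[300:330,60:120,2]),np.nanmedian(ct[340:390,150:300,2]))
# coupling: circle from outer rim
for n,c,b in(("scene",cs,(155,370,215,430)),("top",ct,(510,170,560,215))):
    p=sel(c,*b,.062,.078); x=cv2.minEnclosingCircle((p[:,:2]*1000).astype(np.float32)); print(n,"wide",len(p),p.mean(0).round(4),x,np.median(p[:,2]))
for n,c,b in(("scene",cs,(205,335,235,370)),("top",ct,(470,208,500,240))):
    p=sel(c,*b,.03,.078); print(n,"narrow",len(p),p.mean(0).round(4),cv2.minEnclosingCircle((p[:,:2]*1000).astype(np.float32)),p[:,2].max())
p=sel(ct,215,150,390,240,.045,.054); print("rack top",rect(p)); p=sel(cs,305,190,470,325,.045,.053); print("rack scene",rect(p))
for n,c,b in(("scene",cs,(410,170,475,260)),("top",ct,(200,140,270,200))):
    for z0,z1 in((.053,.062),(.09,.13),(.135,.15),(.15,.16),(.16,.17),(.17,.2)):
        p=sel(c,*b,z0,z1)
        if len(p)>4: print(n,z0,len(p),p.mean(0).round(4),rect(p))
# white discs
for n,d,c,b in(("scene",S,cs,(300,180,480,320)),("top",T,ct,(200,140,400,240))):
    hsv=cv2.cvtColor(d["pixels"],cv2.COLOR_RGB2HSV); m=((hsv[...,1]<60)&(hsv[...,2]>130)).astype(np.uint8)
    M=np.zeros_like(m); M[b[1]:b[3],b[0]:b[2]]=m[b[1]:b[3],b[0]:b[2]]
    k,l,st,ce=cv2.connectedComponentsWithStats(M)
    for i in range(1,k):
        if st[i,4]>30:
            q=c[l==i]; q=q[q[:,2]>0.04]; print(n,st[i],len(q),np.median(q[:,2]).round(4),cv2.minEnclosingCircle((q[:,:2]*1000).astype(np.float32)))
```

```text
bench z -0.0009905152410770723 -0.0002893985064776894
scene wide 701 [ 0.5221 -0.2672  0.0679] ((521.5462646484375, -266.16473388671875), 28.460487365722656) 0.06851279343759775
top wide 543 [ 0.5226 -0.2655  0.0681] ((522.4005737304688, -265.3543701171875), 28.93214988708496) 0.06874472123865583
scene narrow 307 [ 0.4715 -0.1811  0.0467] ((470.005126953125, -180.98631286621094), 16.514232635498047) 0.05397910078705648
top narrow 240 [ 0.471  -0.1792  0.0481] ((470.9184875488281, -179.2298583984375), 16.26372718811035) 0.05511239784080513
rack top ((525.153076171875, 161.33982849121094), (290.16741943359375, 90.92561340332031), 77.72663879394531)
rack scene ((442.4541015625, 178.36227416992188), (292.4272155761719, 261.1347351074219), 77.76610565185547)
scene 0.053 214 [0.5518 0.2493 0.0565] ((548.6488037109375, 253.41680908203125), (49.500205993652344, 42.370643615722656), 37.81411361694336)
scene 0.09 360 [0.5543 0.2461 0.113 ] ((552.8888549804688, 262.1060791015625), (73.7170181274414, 24.8646183013916), 80.71168518066406)
scene 0.135 143 [0.5501 0.2603 0.1426] ((549.6349487304688
[... 1200 characters left out ...]
9 0.2646 0.1766] ((545.0711059570312, 261.6820068359375), (14.50515079498291, 54.41687774658203), 5.123286724090576)
scene [420 236  26  18 144] 144 0.056 ((546.7182006835938, 256.47119140625), 26.026987075805664)
scene [377 260  14  15  84] 84 0.0559 ((524.365966796875, 144.31350708007812), 18.769454956054688)
scene [329 277  28  19 155] 153 0.0558 ((503.9247131347656, 61.77873229980469), 25.313074111938477)
top [236 179  27  17 152] 152 0.0565 ((540.1595458984375, 257.431640625), 26.46862030029297)
top [288 187   4  13  32] 32 0.0571 ((523.8285522460938, 182.42001342773438), 11.467301368713379)
top [311 186   5  17  59] 59 0.0573 ((521.3553466796875, 142.5243682861328), 15.407343864440918)
```

View pics/crop1.png

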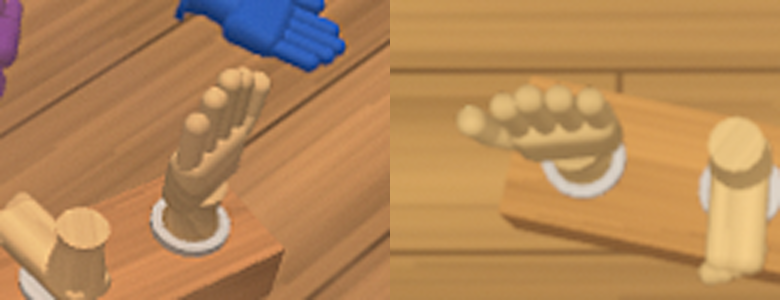

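The crop confirms it: an upright wooden hand with fingers together, in the rack's +y end hole, its thumb to +y. Fingers are centred near (0.5455, 0.260) with a yaw of about 4.5°. The coupling rim is at about (0.522, -0.266). Next I grasp and lift.

```bash
cat >> h.py <<'E'
def down(a):
    "tool down, jaws opening along world angle a (rad)"
    from scipy.spatial.transform import Rotation as R
    c,s=np.cos(a),np.sin(a)
    return R.from_matrix(np.array([[-(-s),c,0],[-c,s,0],[0,0,-1.]])@np.eye(3)).as_quat()
E
python3 - <<'E'
from h import *
from scipy.spatial.transform import Rotation as R
M=R.from_quat(down(.3)).as_matrix(); print(np.linalg.det(M), M[:,1])
best=None
for a in(np.radians(4.5),np.radians(184.5)):
    q=[r.inverse_kinematics(p,down(a)) for p in([.5455,.260,.30],[.5455,.260,.163],[.522,-.266,.335],[.522,-.266,.183])]
    print(np.degrees(a),[None if x is None else np.round(x,2).tolist() for x in q])
    if all(x is not None for x in q):
        m=max(abs(x[5]) for x in q)
        if best is None or m<best[0]: best=(m,a)
a=best[1]; print("use",a)
r.set_gripper(1.0,60)
r.move_to([.5455,.260,.27],down(a))
r.move_linear([.5455,.260,.163],vel=.12)
print(r.current_t(),r.current_tool_pos(),r.current_contact_force())
r.set_gripper(0.0,60)
print(r.current_t(),"open",r.current_opening()*85,r.current_contact_force())
save(shot("scene"),"grip.png",(340,60,600,280),2)
r.move_linear([.5455,.260,.335],vel=.15)
print(r.current_t(),"open",r.current_opening()*85,r.current_contact_force())
import pickle
for n in("scene","top"): pickle.dump(shot(n),open(n+"1.pkl","wb"))
d=pickle.load(open("scene1.pkl","rb")); save(d,"lift.png",(300,0,620,300),2)
E
```

```text
Traceback (most recent call last):
  File "h.py", line 22, in down
    return R.from_matrix(np.array([[-(-s),c,0],[-c,s,0],[0,0,-1.]])@np.eye(3)).as_quat()
           ~~~~~~~~~~~~~^^^^^^^^^^^^^^^^^^^^^^^^^^^^^^^^^^^^^^^^^^^^^^^^^^^^^^
  File "scipy/spatial/transform/_rotation.pyx", line 1143, in scipy.spatial.transform._rotation.Rotation.from_matrix
ValueError: Non-positive determinant (left-handed or null coordinate frame) in rotation matrix 0: [[ 0.29552021  0.95533649  0.        ]
 [-0.95533649  0.29552021  0.        ]
 [ 0.          0.         -1.        ]].
```

```bash
sed -i 's/return R.from_matrix.*/return R.from_matrix([[-s,c,0],[c,s,0],[0,0,-1.]]).as_quat()/' h.py
python3 - <<'E'
from h import *
import pickle
best=None
for a in(np.radians(4.5),np.radians(184.5)):
    q=[r.inverse_kinematics(p,down(a)) for p in([.5455,.260,.335],[.5455,.260,.163],[.522,-.266,.335],[.522,-.266,.183])]
    print(np.degrees(a),[None if x is None else np.round(x,2).tolist() for x in q])
    if all(x is not None for x in q):
        m=max(abs(x[5]) for x in q)
        if best is None or m<best[0]: best=(m,a)
a=best[1]; print("use",a)
r.set_gripper(1.0,60)
r.move_to([.5455,.260,.27],down(a))
r.move_linear([.5455,.260,.163],vel=.12)
print(r.current_t(),r.current_tool_pos(),r.current_contact_force())
r.set_gripper(0.0,60)
print(r.current_t(),"open",r.current_opening()*85,r.current_contact_force())
r.move_linear([.5455,.260,.335],vel=.15)
print(r.current_t(),"open",r.current_opening()*85,r.current_contact_force())
for n in("scene","top"): pickle.dump(shot(n),open(n+"1.pkl","wb"))
d=pickle.load(open("scene1.pkl","rb")); save(d,"lift.png",(300,0,620,300),2)
E
```

```text
4.5 [[0.37, 0.39, 1.4, -0.0, 1.36, 0.29], [0.37, 0.55, 1.59, -0.0, 1.01, 0.29], [-0.55, 0.35, 1.45, -0.0, 1.34, -0.63], [-0.55, 0.49, 1.62, -0.0, 1.03, -0.63]]
184.5 [[0.37, 0.39, 1.4, -0.0, 1.36, -2.85], [0.37, 0.55, 1.59, -0.0, 1.01, -2.85], [-0.55, 0.35, 1.45, -0.0, 1.34, 2.51], [-0.55, 0.49, 1.62, -0.0, 1.03, 2.51]]
use 0.07853981633974483
4.4333 [0.54591371 0.26016661 0.16381697] [0.31416831 0.40506426 0.06618106]
5.0667 open 15.002148905742521 [-0.28354684  0.24483722  2.52376514]
6.3667 open 15.428520400606814 [ 0.25386047 -0.46802457 -1.94660188]
```

View pics/lift.png

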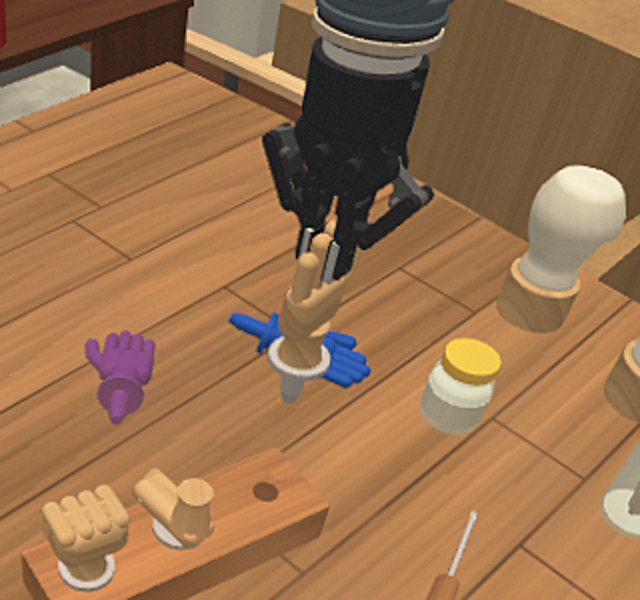

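The hand is held clear (disc at crop (300,358), the fist and foot still in the rack). I'll carry it above the coupling, then measure disc and stem there.

Run:
```python
from h import *
import pickle
r.move_linear([.522,-.266,.335],vel=.2)
r.move_linear([.522,-.266,.265],vel=.12)
p=r.current_tool_pos(); print(r.current_t(),p,r.current_opening()*85)
d=shot("scene"); e=shot("top"); pickle.dump((d,e),open("2.pkl","wb")); save(d,"over.png",(60,180,360,460),2)
c=cloud(d); hsv=cv2.cvtColor(d["pixels"],cv2.COLOR_RGB2HSV)
near=np.hypot(c[...,0]-p[0],c[...,1]-p[1])<.05
zz=p[2]-.113
m=near&(hsv[...,1]<70)&(hsv[...,2]>130)&(abs(c[...,2]-zz)<.02)
q=c[m]; print("disc",len(q),q.mean(0),np.linalg.lstsq(np.c_[q[:,:2]-p[:2],np.ones(len(q))],q[:,2],rcond=None)[0])
print(cv2.minEnclosingCircle((q[:,:2]*1000).astype(np.float32)),q[:,2].min(),q[:,2].max())
for z0,z1 in((-.047,-.03),(-.03,-.015),(-.015,-.004)):
    q=c[near&(c[...,2]>zz+z0)&(c[...,2]<zz+z1)]; print("stem",z0,len(q),q.mean(0),q.min(0),q.max(0))
for z0 in(.02,.05,.08,.09,.1):
    q=c[near&(c[...,2]>zz+z0)&(c[...,2]<zz+z0+.01)]; print("hand",z0,len(q),q.mean(0))
```

```text
9.9833 [ 0.52231873 -0.26616753  0.26575849] 15.258136428814348
disc 359 [ 0.53271751 -0.26677656  0.15894295] [-0.01681926 -0.00947199  0.15911208]
((523.2673950195312, -267.0662841796875), 25.70359230041504) 0.1522217663089186 0.16886533389347458
stem -0.047 20 [ 0.52956732 -0.26742775  0.11609978] [ 0.5267589  -0.27384133  0.10636959] [ 0.5324397  -0.26140053  0.12264479]
stem -0.03 1 [ 0.53269956 -0.26576243  0.12323398] [ 0.53269956 -0.26576243  0.12323398] [ 0.53269956 -0.26576243  0.12323398]<stdin>:14: RuntimeWarning: Mean of empty slice.
  ret = um.true_divide(
Traceback (most recent call last):
ValueError: zero-size array to reduction operation minimum which has no identity
```

View pics/over.png

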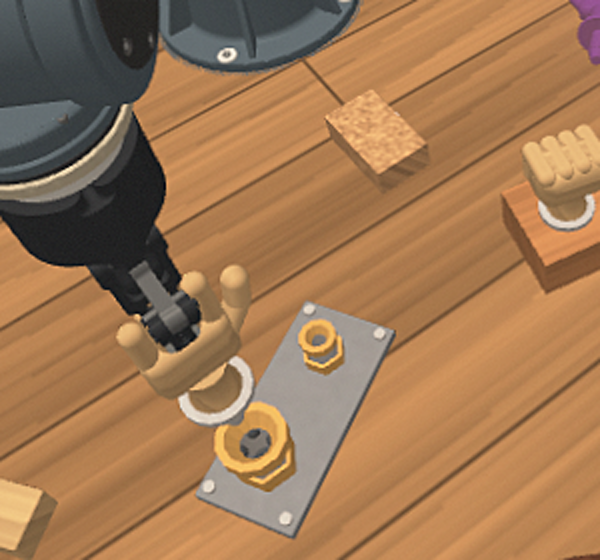

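The disc's centre is within about 1 mm of the rim axis and its tilt is under 1°. I'll insert in steps while watching the force.

Run:
```python
from h import *
X,Y=.5215,-.2655
r.set_gripper(0.0,90)
f0=r.current_contact_force()
r.move_linear([X,Y,.232],vel=.1)
zs=list(np.arange(.222,.205,-.006))+list(np.arange(.204,.176,-.002))
for z in zs:
    r.move_linear([X,Y,z],vel=.04)
    f=r.current_contact_force()-f0; p=r.current_tool_pos()
    print(round(r.current_t(),2),round(z,4),p.round(4),f.round(1))
    if f[2]>32 or np.hypot(f[0],f[1])>15: break
print(r.current_opening()*85)
d=shot("scene"); save(d,"in.png",(90,260,290,460),3)
```

```text
11.18 0.222 [ 0.5215 -0.2655  0.2219] [-0.9  0.8  0.2]
11.48 0.216 [ 0.5214 -0.2654  0.2157] [0.1 1.6 0.2]
11.78 0.21 [ 0.5213 -0.2654  0.2097] [-0.6 -0.4  1.2]
12.08 0.204 [ 0.5215 -0.2655  0.2038] [-1.   0.2  0.3]
12.33 0.202 [ 0.5216 -0.2654  0.202 ] [ 0.2  1.1 -0.2]
12.58 0.2 [ 0.5216 -0.2656  0.2   ] [1.  0.2 0.6]
12.83 0.198 [ 0.5217 -0.2656  0.1982] [2.4 0.6 2.9]
13.08 0.196 [ 0.5218 -0.2657  0.1964] [1.4 0.7 7.3]
13.33 0.194 [ 0.5216 -0.2655  0.1936] [ 2.9 -0.8 -1.2]
13.58 0.192 [ 0.5214 -0.2654  0.1916] [ 2.3 -0.3 -1.1]
13.83 0.19 [ 0.5214 -0.2654  0.1895] [ 1.4  0.2 -2.9]
14.08 0.188 [ 0.5214 -0.2655  0.1877] [ 1.5  0.4 -1.8]
14.33 0.186 [ 0.5215 -0.2654  0.1857] [ 2.8  0.2 -2. ]
14.58 0.184 [ 0.5214 -0.2655  0.1837] [ 2.1 -0.4 -1.8]
14.83 0.182 [ 0.5217 -0.2656  0.1832] [-0.8  2.6 12.2]
15.08 0.18 [ 0.5219 -0.2657  0.1831] [-7.5  5.8 30.2]
15.33 0.178 [ 0.5221 -0.2658  0.1831] [-13.6   9.6  48.3]
14.399068345926306
```

View pics/in.png

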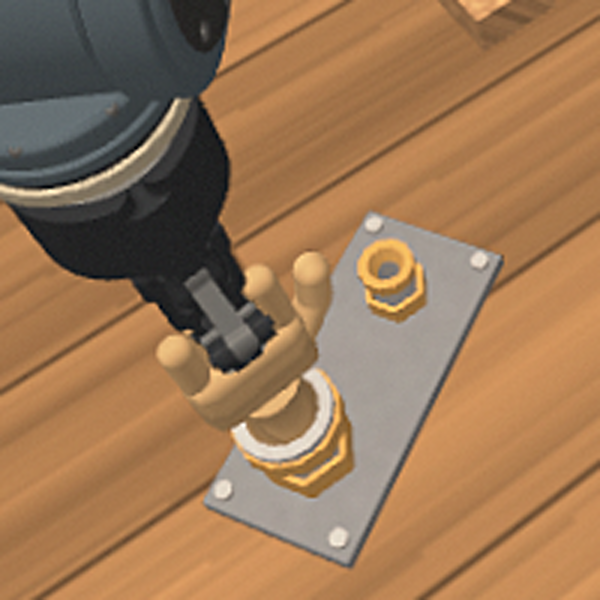

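It seated at TCP z 0.1831, against 0.183 predicted, with a hard stop after the ball snap. The picture shows the disc on the rim at (285,420). I'll relieve the load, release and retract.

Run:
```python
from h import *
r.move_linear([.5215,-.2655,.1825],vel=.04); print(r.current_contact_force())
r.set_gripper(1.0)
print(r.current_opening(),r.current_contact_force())
r.move_linear([.5215,-.2655,.30],vel=.12)
r.move_to([.36,-.43,.32],down(np.radians(4.5)))
print(r.current_t())
d=shot("scene"); e=shot("top")
for n,x in(("scene",d),("top",e)):
    c=cloud(x); hsv=cv2.cvtColor(x["pixels"],cv2.COLOR_RGB2HSV)
    m=(np.hypot(c[...,0]-.522,c[...,1]+.266)<.035)&(hsv[...,1]<70)&(hsv[...,2]>130)&(abs(c[...,2]-.077)<.02)
    q=c[m]
    if len(q)>10: print(n,len(q),np.median(q[:,2]),q[:,2].min(),q[:,2].max(),cv2.minEnclosingCircle((q[:,:2]*1000).astype(np.float32)),np.linalg.lstsq(np.c_[q[:,:2]-[.522,-.266],np.ones(len(q))],q[:,2],rcond=None)[0])
im=np.hstack([cv2.resize(d["pixels"][180:480,60:480],(420,300)),cv2.resize(e["pixels"][100:300,200:600],(380,300))])
cv2.imwrite("pics/fin.png",im[...,::-1])
```

```text
[-0.76767128  1.53026273 10.79644152]
1.0032588358351497 [-0.70317706  0.55437977 -0.34632439]
18.3917
scene 270 0.07626298468244491 0.05808074701918009 0.0854561846912798 ((523.2752685546875, -265.63519287109375), 26.770734786987305) [ 0.00520991 -0.00376935  0.0761825 ]
top 201 0.07655755888295002 0.058837645088594126 0.08700605246599047 ((522.32373046875, -263.80517578125), 27.975656509399414) [-0.01131252 -0.00578797  0.07633571]
```

View pics/fin.png

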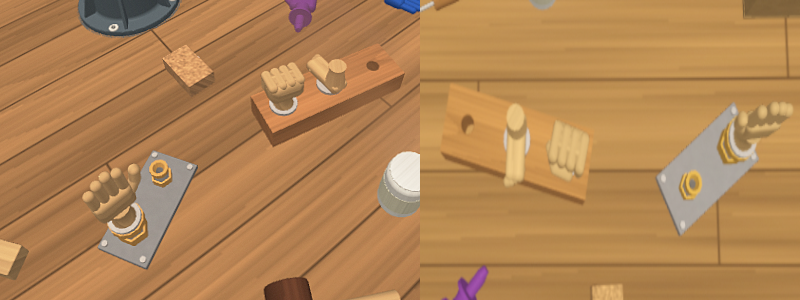

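The disc top is at 0.0763 m. The rim at 0.070 plus the 7 mm disc gives 0.077, and both cameras read surfaces about 1 mm low, so it is flush and level. The fist and foot still stand in the rack.

```bash
python3 -c "
from h import *
print(r.current_t(),r.current_contact_force()); r.hand_in()"
```

```text
18.4917 [-0.428307    0.01242162  0.69676571]
the job is handed in; nothing more can be done
```

The open hand is in the wider coupling, pushed home and released, and I handed the job in at 18.5 s of the 38 s allowed.

- **Insertion:** the balls let go between TCP heights 0.196 and 0.194 m. The hand then came to a hard stop at 0.1831 m, against 0.183 m predicted.
- **Final check:** both cameras put the top of the disc at 0.0763–0.0766 m (0.077 m expected, and they read surfaces about 1–2 mm low). It is level to within 1° and centred to about 2 mm.
- **Rest of the scene:** the fist and foot still stand in the rack, and the arm ended clear with about zero contact force.
- **Over my own limit:** the last push step reached 48 N at the wrist, above the 32 N I had set as a stop. I check the force only after each step. The push went through the held hand onto the rim, and the wrist limit is 120 N.

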